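# Take the bearing play out of a hand mill's flywheel

### The arm

A 6-joint arm with a two-finger parallel gripper is mounted at the origin on a cart in front of the work surface, level with it; the furniture and walls round the work are solid. World frame = base frame: x ahead of the robot, y to its left, z up, the work surface at z = 0. Lengths are in m, angles in rad, forces in N, time in s.
With the tool pointing down it reaches from about 0.375 to 0.9 m from the base axis. Payload 3.1 kg.
Tool frame: the origin (TCP) lies midway between the tips of the shut fingers; the grasp point (between the pads) lies 19 mm behind it; z points along the fingers, y is the line along which they close (so a half turn about z gives the same grasp; the last joint's range is limited). The gripper opens to 87 mm and grips with 3 to 60 N. Pads are 19 mm wide; open, the fingers measure 117 mm over their backs; the gripper's body (75 mm by 190 mm) begins 51 mm behind the grasp point.
Start: joints at [-1.524, 0.527, 1.433, -0, 1.181, -0.178], TCP at [0.139, -0.609, 0.223] pointing down, gripper open.
Joint ranges: [-3.08, 3.08], [-0.75, 2.2], [0.22, 2.44], [-1.43, 4.57], [0, 2.65], [-2.85, 2.85]. Speed limits (rad/s): [2.79, 2.79, 3.14, 3.14, 3.14, 3.14].

### API

Orientations are given as a 3x3 rotation matrix whose columns are the frame's x, y, z axes.
In Python, from station import bot gives the robot as it stands.
- The arm moves only by the tool drive_tool, never from a script. Its argument "moves" is a list that holds one entry, the list of rows, each a list of 5 numbers: the finger opening in mm, from 0 to 87, then the shift along the tool's x, y, z in mm, then the turn about the tool's z in rad. In form: [[[hand, tx, ty, tz, twist], ...]]. A call has 1 to 8 rows; each row shifts and turns the commanded pose from where the row before left it, along the tool's axes as they then stand; what a row does not reach is not made up. A row lasts 1/8 s, in which the tool goes at most 62.5 mm and 10.7 degrees, less where a joint would pass 70% of its speed; a pose out of reach is approached as far as the arm can. A call is refused whole if a number of a shift passes 62.5 or a number of a turn 0.188, either way. A call with a gripper value outside its range is refused whole. The fingers move at their own pace and stop on an object; "grip_force" is the grip in N (left out, the last holds). Time passes only in rows, so rows that do not move let the fingers close. It gives the time, the measured TCP pose, the force, the opening and the grip force at its end, in the units of the state.
- bot.read_state(): the state, without advancing time (a new reading comes with each control period).
- bot.snapshot(name): name is "scene" or "top" or "wrist"; returns a dict with "color" (400x640x3 uint8, blue, green, red), "mtx" (3x3 intrinsics, pixels), "dist" ([k1, k2, p1, p2, k3] as OpenCV has them; the pictures are not rectified), "R" (3x3) and "t" (3): a world point X has camera coordinates R X + t. Camera axes: x right, y down, z forward; pixel columns grow to the right and rows downward; lengths in m; the calibration is good to about 2 mm. A picture is of the moment at which its call begins. There is no depth.
- bot.job_done(): hands the job in; it is judged then, once.
The state is a dict: "time": time; "joint_positions": joint angles; "joint_vel": joint speeds; "tau": joint torques, N m; "tcp_pos": TCP position; "eef_rot": TCP orientation; "wrist_force": force on the tool from outside, world axes, zero at the start; "wrist_torque": the same for the moment, N m; "opening": opening from 0.0 (shut) to 1.0 (fully open); "finger_force": force on a finger pad.
Only numpy, scipy, OpenCV 4.12 (cv2) and the standard library are available. Lean on these libraries where they do the work, as an engineer would, in place of code of your own. Each camera call takes 0.05 s, during which the arm holds its last target. There are 200 camera calls.

### The job

The flywheel of the hand mill is loose in its bearing. Take it by the top of its rim and gently rock it away from the housing until it stops and back again until it is seated, to feel how much play there is; then turn the thumbscrew on the housing clockwise until the play is just gone, snug but not cranked tight. Leave the flywheel and the screw free of the hand and do not shift the things standing round the mill.

Things in the scene. Friction and masses are not known exactly. Their poses are not given: they have to be found in the camera images.
- mill: Bright cast hand mill, base plate 130 x 220 mm, bolted down at another place and yaw each time. Origin on the worktop, z up; its axle runs along its y at height 110 mm. The flywheel is on the +y side (middle plane at y = +60 mm); the bearing housing, a drum 90 mm across and 136 mm high, is centred at y = -15 mm and carries the thumbscrew on top. Nothing of the mill moves but wheel and screw.
- hopper (a point): Centre of the rim of the mill's small steel funnel hopper, 84 mm across, on the -y side (y = -125 mm in the mill's frame), 182 mm above the worktop. Fixed.
- flywheel: Spoked flywheel with its axle, 164 mm across; its rim is a round bar 14 mm thick. Origin at the wheel's centre, y along the axle. It spins about y with light friction. A wooden crank handle, 20 mm thick, sticks out of the +y face 56 mm from the axle, in the lower half at the start. Loose in its bearing, it also rocks about the x axis through its centre, with under 1 N at the rim.
- rim_top (a point): Highest point of the rim on its middle line, 192 mm above the worktop, 82 mm above the axle; does not spin. Pinch the rim here from above, fingers closing along the mill's y. Its y in the mill's frame is 60 mm when the wheel is seated (upright, inner stop) and 1.5 to 5 mm more at the outer stop. Both stops are firm, about 25 N/mm at the rim: lean on them with a few N, never 25 N.
- thumbscrew: Black thumbscrew: 40 mm disc with an upright bar 46 mm long (its x), 13 mm thick (its y), 34 mm high. Origin on its axis at the disc's underside, 142 mm above the worktop. Clockwise from above tightens, friction 0.13 N m, stays where left. It takes 3.2 mm per rad off the rim's play, measured 75 mm above the axle. 0.4 to 1.45 rad take up all; where that is cannot be seen and differs each time.
- screw_grip (a point): Point on the thumbscrew's axis at which to grip its bar, 170 mm above the worktop; x along the bar. Once the play is gone, the screw's pad, inside the housing, presses on the axle with about 7 N more for each further 0.1 rad: 0.05 to 0.3 rad past the touch is snug, 0.5 rad is too tight.
- jar: Glass jar with grey lid, 66 x 72 x 102 mm, bystander. Origin under its centre.
- mug: Small white striped mug, 63 x 87 x 52 mm, bystander. Origin under its centre.
- spice_jar: Glass spice jar with a red cap, 45 mm across, 106 mm high, bystander. Origin under its centre.
- tub: White tub with a flat lid, 72 mm across, 71 mm high, bystander. Origin under its centre.

How it is judged:
On the way, in this order (a step that is already met when the one before it is completed fails the run):
1. the loose flywheel is rocked by hand away from the housing until the axle stops on the screw's pad (over 1.5 N there) (contact force between the fingers and flywheel above 0.5 N and contact force between flywheel and thumbscrew above 1.5 N and y of rim_top in the frame of mill above 0.061 m), for 0.05 s.
2. it is rocked back by hand until it is seated (rim top within 0.4 mm of the seated position) (contact force between the fingers and flywheel above 0.5 N and y of rim_top in the frame of mill below 0.0604 m), for 0.05 s.
3. the thumbscrew is turned by hand until its pad bears on the seated axle (contact force between each of the fingers, flywheel and thumbscrew above 0.5 N and y of rim_top in the frame of mill below 0.0608 m), for 0.1 s.
At the end, for the whole second after the job is handed in: The flywheel is seated (rim top within 0.8 mm) without play: the screw's pad bears on the axle with more than 0.5 N but less than 25 N; everything is at rest and released (contact force between flywheel and thumbscrew between 0.5 and 25 N and y of rim_top in the frame of mill below 0.0608 m and angular speed of flywheel below 0.05 rad/s); the robot touches nothing.
It fails at once if the bearing is forced: over 40 N between the axle and the screw's pad (wheel shoved hard against its stop, or screw cranked tight) (contact force between flywheel and thumbscrew above 40 N).
It fails at once if a bystander is shifted by more than 20 mm (distance of any of jar, mug, spice_jar, tub from where it was at the start of the episode above 0.02 m).
It also fails if it takes over 64 s, if anything falls off the work surface, if the arm or the gripper's body presses on something with over 40 N, if the wrist force passes 120 N, or if a joint passes its speed limit or range.

## Working session

There is one attempt and no reset: what is moved stays moved. The work goes in short steps, Python scripts to look and compute and a tool call to move; the robot and the scene stay as the last step left them, time stands still between calls to the robot, and variables do not carry over. Pictures are saved under pics/ and viewed, at most 10 in all, crops included, and the job is handed in when it is done.

Besides the shell and the picture viewer there is one more tool, called after "Request:" as name(argument=value, ...) on one line, values as JSON. drive_tool: Moves the arm, as the interface text tells. Its arguments: {"type":"object","properties":{"moves":{"type":"array","items":{"type":"array","items":{"type":"array","items":{"type":"number"}}}},"grip_force":{"type":"number"}},"required":["moves"]}

```bash
mkdir -p pics; python3 - <<'E'
from station import bot
import cv2,numpy as np
for n in("scene","top"):
    s=bot.snapshot(n); cv2.imwrite(f"pics/{n}0.png",s["color"]); np.savez(f"{n}0.npz",**s)
    print(n,s["mtx"].tolist(),s["dist"],np.round(s["R"],3).tolist(),np.round(s["t"],3))
st=bot.read_state();print({k:np.round(v,3).tolist() for k,v in st.items()})
E
```

```text
scene [[421.77897670671325, 0.0, 320.79937109915625], [0.0, 421.77897670671325, 200.03753007988834], [0.0, 0.0, 1.0]] [0.03656539 0.         0.         0.         0.        ] [[-0.689, -0.725, 0.008], [-0.492, 0.46, -0.739], [0.533, -0.513, -0.673]] [0.555 0.264 0.837]
top [[435.0461963914256, 0.0, 323.8998969737549], [0.0, 435.0461963914256, 198.6051458366535], [0.0, 0.0, 1.0]] [-0.02449818  0.          0.          0.          0.        ] [[-0.014, -0.998, 0.057], [-0.982, 0.003, -0.189], [0.188, -0.059, -0.98]] [0.227 0.567 1.314]
{'time': 0.1, 'joint_positions': [-1.524, 0.528, 1.434, 0.0, 1.181, -0.178], 'joint_vel': [-0.002, -0.003, -0.004, 0.001, -0.0, 0.0], 'tau': [0.0, -44.098, -17.715, 0.063, 0.053, -0.0], 'tcp_pos': [0.139, -0.609, 0.222], 'eef_rot': [[0.975, 0.223, -0.0], [0.223, -0.975, 0.002], [0.0, -0.002, -1.0]], 'wrist_force': [-0.175, -0.014, -0.428], 'wrist_torque': [-0.025, -0.036, 0.012], 'finger_force': 0.0, 'opening': 1.0}
```

View pics/scene0.png

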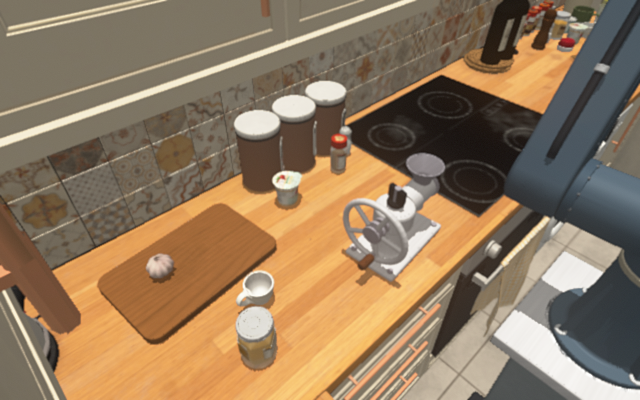

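View pics/top0.png

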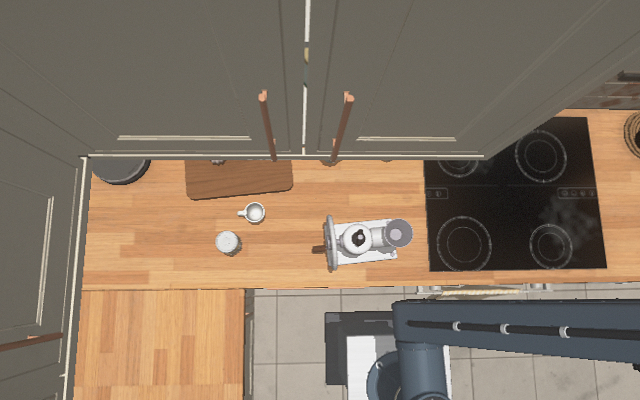

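The mill is near (355,242) in the top view: wheel at column ~332, hopper ~(398,233), screw ~(357,238). In the scene view the wheel is ~(376,232), screw ~(397,195), hopper ~(425,167). I'll zoom in next.

```bash
python3 - <<'E'
import cv2,numpy as np
a=cv2.imread("pics/top0.png")[205:280,310:420]; b=cv2.imread("pics/scene0.png")[145:285,335:450]
a=cv2.resize(a,None,fx=6,fy=6,interpolation=cv2.INTER_CUBIC);cv2.imwrite("pics/topc.png",a)
b=cv2.resize(b,None,fx=4,fy=4,interpolation=cv2.INTER_CUBIC);cv2.imwrite("pics/scenec.png",b)
E
```

```text
(no output)
```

View pics/topc.png

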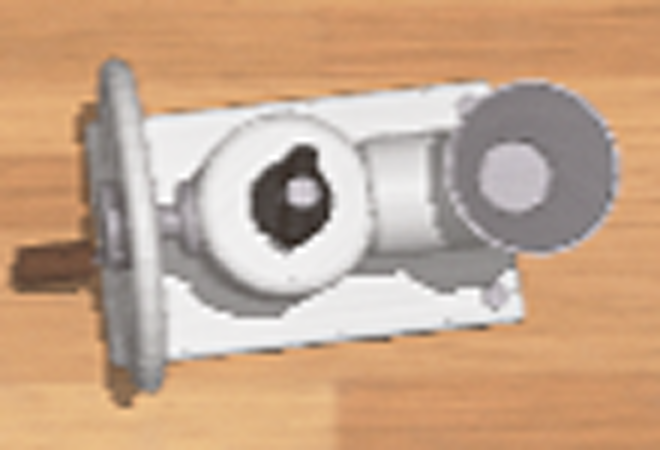

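View pics/scenec.png

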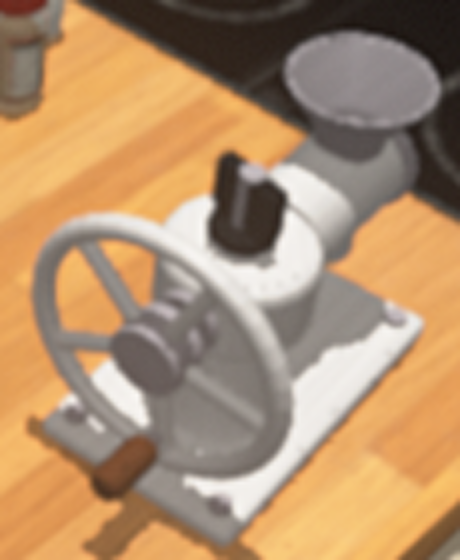

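Hopper rim centre is at crop (537,167), drum top centre (284,205) and the screw's bar-top cap (301,190). The wheel runs from (118,60) to (150,388) as seen from above. In the scene crop, the hopper is at (362,82) and the bar cap at ~(250,172).

```bash
cat > h.py <<'E'
import cv2,numpy as np
def ray(s,px):
    u=cv2.undistortPoints(np.array([[px]],float),s["mtx"],s["dist"])[0,0]
    R=np.array(s["R"]);return -R.T@np.array(s["t"]),R.T@np.array([u[0],u[1],1.])
def onz(s,px,z):
    c,d=ray(s,px);return c+d*(z-c[2])/d[2]
def proj(s,X):
    return cv2.projectPoints(np.array(X,float).reshape(-1,3),cv2.Rodrigues(np.array(s["R"]))[0],np.array(s["t"],float),s["mtx"],s["dist"])[0][:,0]
E
python3 - <<'E'
from h import *
T=np.load("top0.npz");S=np.load("scene0.npz")
t=lambda X,Y:((X+.5)/6-.5+310,(Y+.5)/6-.5+205)
c=lambda X,Y:((X+.5)/4-.5+335,(Y+.5)/4-.5+145)
h=onz(T,t(537,167),.182);d=onz(T,t(284,205),.136);print("hopper",h,"drum",d,"cap",onz(T,t(301,190),.176))
print("scene hopper",onz(S,c(362,82),.182),"cap",onz(S,c(250,172),.176))
v=d-h;print(np.linalg.norm(v[:2]),np.degrees(np.arctan2(v[1],v[0])))
y=v/np.linalg.norm(v);y[2]=0;o=h+.125*y;o[2]=0;x=np.array([y[1],-y[0],0])
print("mill o",o,"rimtop",o+.06*y+[0,0,.192])
print("bar ends top",onz(T,t(305,148),.176),onz(T,t(288,245),.176))
E
```

```text
hopper [0.44562546 0.02064818 0.182     ] drum [0.43334878 0.13385152 0.136     ] cap [0.43638846 0.13110473 0.176     ]
scene hopper [0.44492414 0.02606096 0.182     ] cap [0.44263014 0.12561099 0.176     ]
0.11386707874421119 96.18942503718601
mill o [0.43312961 0.13587244 0.        ] rimtop [0.42713161 0.19118008 0.192     ]
bar ends top [0.45603862 0.12865231 0.176     ] [0.4108704  0.13791656 0.176     ]
```

Request:
drive_tool(moves=[[[87, 47.9, -35.1, -13.5, 0], [87, 47.9, -35.1, -13.5, 0], [87, 47.9, -35.1, -13.5, 0], [87, 47.9, -35.1, -13.5, 0], [87, 47.9, -35.1, -13.5, 0], [87, 47.9, -35.1, -13.5, 0], [87, 47.9, -35.1, -13.5, 0], [87, 47.9, -35.1, -13.5, 0]]])

```text
time: 1.1
tcp_pos: [0.4511, -0.2483, 0.3307]
eef_rot: [[0.975, 0.223, -0.0], [0.223, -0.975, 0.0], [-0.0, -0.0, -1.0]]
wrist_force: [-0.1, -1.1, -0.2]
opening: 0.998
finger_force: 0.0
```

Request:
drive_tool(moves=[[[87, 9.3, -53.6, 0, 0], [87, 9.3, -53.6, 0, 0], [87, 9.3, -53.6, 0, 0], [87, 9.3, -53.6, 0, 0], [87, 9.3, -53.6, 0, 0], [87, 9.3, -53.6, 0, 0], [87, 9.3, -53.6, 0, 0]]])

```text
time: 1.98
tcp_pos: [0.4295, 0.1319, 0.3304]
eef_rot: [[0.975, 0.223, -0.0], [0.223, -0.975, -0.0], [-0.0, 0.0, -1.0]]
wrist_force: [0.2, -0.7, 0.7]
opening: 0.998
finger_force: 0.0
```

Request:
drive_tool(moves=[[[87, 0, 0, 0, -0.18], [87, 0, 0, 0, -0.18], [87, 0, 0, 0, -0.18], [87, 0, 0, 0, -0.18], [87, 0, 0, 0, -0.18], [87, 0, 0, 0, -0.18], [87, 0, 0, 0, -0.18], [87, 0, 0, 0, -0.18]]])

```text
time: 2.98
tcp_pos: [0.4297, 0.1302, 0.3302]
eef_rot: [[-0.1, 0.995, -0.001], [0.995, 0.1, -0.0], [0.0, -0.001, -1.0]]
wrist_force: [-0.3, -0.5, 0.9]
opening: 0.999
finger_force: 0.0
```

Request:
drive_tool(moves=[[[87, 0, 0, 0, -0.18], [87, 0, 0, 0, -0.18], [87, 0, 0, 0, -0.18], [87, 0, 0, 0, -0.18], [87, 0, 0, 0, -0.18], [87, 0, 0, 0, -0.18], [87, 0, 0, 0, -0.18], [87, 0, 0, 0, -0.18]]])

```text
time: 3.98
tcp_pos: [0.4297, 0.1302, 0.3302]
eef_rot: [[-1.0, 0.031, -0.001], [0.031, 1.0, -0.0], [0.001, -0.0, -1.0]]
wrist_force: [-0.1, 1.1, -0.1]
opening: 0.998
finger_force: 0.0
```

Request:
drive_tool(moves=[[[87, 0, 0, 0, -0.14], [87, 0, 0, 0, 0]]])

```text
time: 4.22
tcp_pos: [0.4298, 0.1302, 0.3302]
eef_rot: [[-0.995, -0.101, -0.001], [-0.101, 0.995, -0.0], [0.001, 0.0, -1.0]]
wrist_force: [-0.1, -0.7, -0.3]
opening: 1.002
finger_force: 0.0
```

```bash
python3 - <<'E'
from station import bot
import cv2,numpy as np
s=bot.snapshot("wrist"); cv2.imwrite("pics/w1.png",s["color"]); np.savez("w1.npz",**s)
print(np.round(s["R"],3).tolist(),np.round(s["t"],3))
st=bot.read_state();print({k:np.round(v,3).tolist() for k,v in st.items()})
E
```

```text
[[-0.101, 0.995, 0.0], [0.965, 0.097, 0.243], [0.242, 0.025, -0.97]] [-0.087 -0.483  0.387]
{'time': 4.275, 'joint_positions': [0.044, 0.156, 1.699, 0.0, 1.287, -1.627], 'joint_vel': [0.001, -0.001, -0.0, 0.001, -0.001, -0.001], 'tau': [-0.003, -27.187, -19.063, -0.042, 0.076, -0.058], 'tcp_pos': [0.43, 0.13, 0.33], 'eef_rot': [[-0.995, -0.101, -0.001], [-0.101, 0.995, 0.0], [0.001, 0.0, -1.0]], 'wrist_force': [0.005, -0.542, -0.207], 'wrist_torque': [0.066, -0.101, 0.026], 'finger_force': 0.0, 'opening': 0.996}
```

View pics/w1.png

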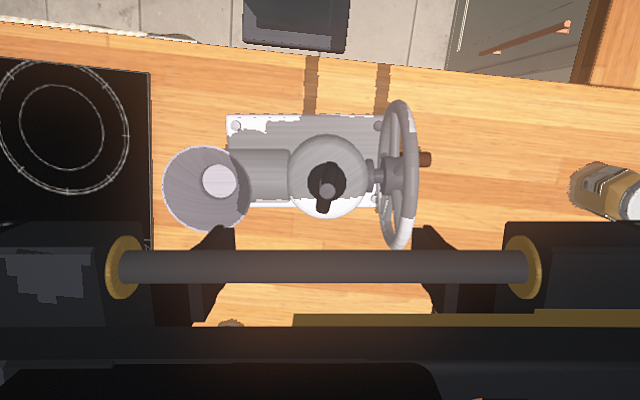

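The wrist view shows the mill whole: hopper rim ~(206,188), drum top ~(327,177), screw ~(327,190), wheel rim ~(400,100–248), between the open fingers. I'll enlarge it to measure.

```bash
python3 - <<'E'
import cv2,numpy as np
b=cv2.imread("pics/w1.png")[90:255,270:440]
cv2.imwrite("pics/w1c.png",cv2.resize(b,None,fx=3.6,fy=3.6,interpolation=cv2.INTER_CUBIC)[:600])
g=cv2.imread("pics/w1.png");m=(g.max(2)<75).astype(np.uint8);m[:150]=0;m[222:]=0;m[:,:295]=0;m[:,365:]=0
c=max(cv2.findContours(m,0,1)[0],key=cv2.contourArea);print(cv2.boundingRect(c),cv2.minAreaRect(c))
E
```

```text
(308, 162, 38, 51) ((328.02545166015625, 186.35121154785156), (46.341346740722656, 37.69441223144531), 68.74949645996094)
```

View pics/w1c.png

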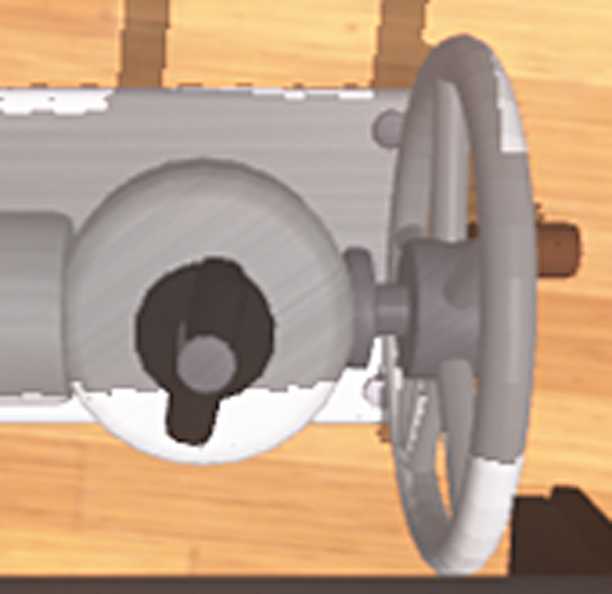

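```bash
python3 - <<'E'
from h import *
W=np.load("w1.npz");c=lambda X,Y:((X+.5)/3.6-.5+270,(Y+.5)/3.6-.5+90)
cap=onz(W,c(207,363),.176);end=onz(W,c(190,442),.176);disc=onz(W,c(205,331),.15)
print("cap",cap,"end",end,"disc",disc,np.linalg.norm(end-cap),np.degrees(np.arctan2(*(end-cap)[1::-1])))
print("bar side angle", [onz(W,c(*p),.176) for p in((168,395),(168,438),(215,400),(213,440))])
h=onz(W,(206,188),.182);print("hopper",h)
r=[onz(W,c(x,y),.185) for x,y in((508,250),(508,310),(507,350),(484,300),(534,300))];print("rim",np.round(r,4).tolist())
for o,yaw in(((.4331,.1359),5.9),((.435,.134),5.9)):
    a=np.radians(yaw);Y=np.array([-np.sin(a),np.cos(a)])
    for n,f in(("top",(310,205,6)),("scene",(335,145,4))):
        s=np.load(n+"0.npz");P=[np.r_[o+Y*-.125,.182],np.r_[o-.015*Y,.176],np.r_[o+.06*Y,.192]]
        print(n,np.round((proj(s,P)-f[:2]+.5)*f[2]-.5).tolist())
    print("w",np.round((proj(W,P)-[270,90]+.5)*3.6-.5).tolist())
E
```

```text
cap [0.43729267 0.13568418 0.176     ] end [0.45897382 0.13344394 0.176     ] disc [0.43428418 0.1351309  0.15      ] 0.021796579663175754 -5.899263183265964
bar side angle [array([0.44683337, 0.12645802, 0.176     ]), array([0.45846306, 0.12757993, 0.176     ]), array([0.44694362, 0.138787  , 0.176     ]), array([0.45782021, 0.13940702, 0.176     ])]
hopper [0.44470188 0.02530364 0.182     ]
rim [[0.3994, 0.2061, 0.185], [0.4142, 0.2085, 0.185], [0.4243, 0.2099, 0.185], [0.4123, 0.2022, 0.185], [0.4111, 0.2145, 0.185]]
top [[556.0, 166.0], [323.0, 194.0], [167.0, 208.0]]
scene [[376.0, 70.0], [268.0, 175.0], [189.0, 225.0]]
w [[-284.0, 354.0], [151.0, 347.0], [455.0, 361.0]]
top [[560.0, 162.0], [327.0, 189.0], [171.0, 204.0]]
scene [[375.0, 67.0], [267.0, 172.0], [189.0, 222.0]]
w [[-291.0, 360.0], [143.0, 354.0], [446.0, 368.0]]
```

Measurements agree: mill yaw ≈ 5.7°, screw axis ≈ (0.434, 0.135), seated rim top ≈ (0.4266, 0.2096). I'm moving above the rim and down to it.

Request:
drive_tool(moves=[[[40, -2.3, 39.8, 0, 0], [40, -2.3, 39.7, 0, 0], [40, 0, 0, 40, 0], [40, 0, 0, 40, 0], [40, 0, 0, 20, 0], [40, 0, 0, 0, 0]]], grip_force=5)

```text
time: 5.03
tcp_pos: [0.4252, 0.2095, 0.2291]
eef_rot: [[-0.995, -0.101, -0.004], [-0.101, 0.995, -0.001], [0.004, -0.001, -1.0]]
wrist_force: [0.4, -0.3, -0.2]
opening: 0.48
finger_force: 0.0
```

```bash
python3 - <<'E'
from station import bot
import cv2,numpy as np
s=bot.snapshot("wrist"); np.savez("w2.npz",**s)
cv2.imwrite("pics/w2.png",s["color"])
print(np.round(bot.read_state()["tcp_pos"],4))
E
```

```text
[0.4263 0.2097 0.2303]
```

View pics/w2.png

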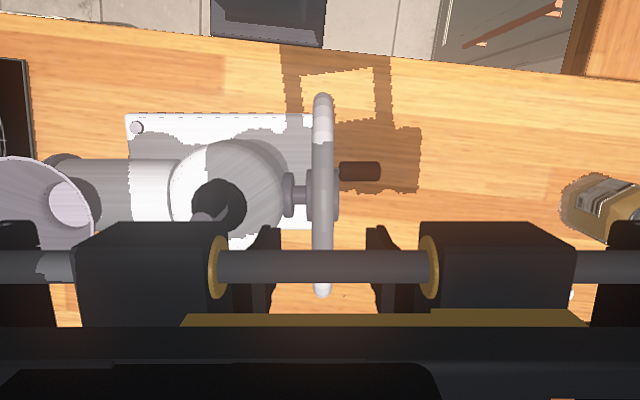

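The rim (column ~322) is centred between the fingers (inner edges ~275 and ~370). Next I descend and pinch.

Request:
drive_tool(moves=[[[40, 0, 0, 30, 0], [40, 0, 0, 31, 0], [40, 0, 0, 0, 0], [20, 0, 0, 0, 0], [15, 0, 0, 0, 0], [10, 0, 0, 0, 0], [10, 0, 0, 0, 0], [10, 0, 0, 0, 0]]], grip_force=5)

```text
time: 6.08
tcp_pos: [0.427, 0.2098, 0.1702]
eef_rot: [[-0.995, -0.103, 0.001], [-0.103, 0.995, 0.0], [-0.001, 0.0, -1.0]]
wrist_force: [-0.4, -0.3, 5.1]
opening: 0.155
finger_force: 5.0
```

Request:
drive_tool(moves=[[[10, 0, 0.5, 0, 0], [10, 0, 0.5, 0, 0], [10, 0, 0, 0, 0]]])

```text
time: 6.45
tcp_pos: [0.4269, 0.2108, 0.1701]
eef_rot: [[-0.995, -0.103, 0.001], [-0.103, 0.995, 0.0], [-0.001, -0.0, -1.0]]
wrist_force: [-0.5, 0.1, 5.7]
opening: 0.156
finger_force: 5.0
```

Request:
drive_tool(moves=[[[10, 0, 0.5, 0, 0], [10, 0, 0, 0, 0]]])

```text
time: 6.7
tcp_pos: [0.4268, 0.2113, 0.1701]
eef_rot: [[-0.995, -0.103, 0.001], [-0.103, 0.995, 0.0], [-0.001, -0.0, -1.0]]
wrist_force: [-0.0, -0.2, 5.5]
opening: 0.161
finger_force: 5.0
```

Request:
drive_tool(moves=[[[10, 0, 0.5, 0, 0], [10, 0, 0, 0, 0]]])

```text
time: 6.95
tcp_pos: [0.4268, 0.2116, 0.17]
eef_rot: [[-0.995, -0.103, 0.001], [-0.103, 0.995, -0.0], [-0.001, -0.0, -1.0]]
wrist_force: [0.2, -0.8, 6.2]
opening: 0.157
finger_force: 5.0
```

Request:
drive_tool(moves=[[[10, 0, 0.4, 0, 0], [10, 0, 0, 0, 0]]])

```text
time: 7.2
tcp_pos: [0.4268, 0.2117, 0.17]
eef_rot: [[-0.995, -0.104, 0.001], [-0.104, 0.995, -0.001], [-0.001, -0.001, -1.0]]
wrist_force: [-0.3, -1.5, 4.9]
opening: 0.156
finger_force: 5.0
```

Request:
drive_tool(moves=[[[10, 0, 0.3, 0, 0], [10, 0, 0, 0, 0]]])

```text
time: 7.45
tcp_pos: [0.4268, 0.2118, 0.17]
eef_rot: [[-0.995, -0.104, 0.001], [-0.104, 0.995, -0.001], [-0.001, -0.001, -1.0]]
wrist_force: [-0.6, -2.0, 5.8]
opening: 0.157
finger_force: 5.0
```

The outer stop is at y≈0.2117 with about 2 N on it. I'll lean a little more.

Request:
drive_tool(moves=[[[10, 0, 0.5, 0, 0], [10, 0, 0.3, 0, 0], [10, 0, 0, 0, 0]]])

```text
time: 7.82
tcp_pos: [0.4268, 0.212, 0.17]
eef_rot: [[-0.995, -0.104, 0.001], [-0.104, 0.995, -0.003], [-0.001, -0.003, -1.0]]
wrist_force: [0.2, -5.0, 5.2]
opening: 0.16
finger_force: 5.0
```

Request:
drive_tool(moves=[[[10, 0, 0.5, 0, 0], [10, 0, 0, 0, 0], [10, 0, 0, 0, 0]]])

```text
time: 8.2
tcp_pos: [0.4267, 0.2122, 0.17]
eef_rot: [[-0.995, -0.104, 0.001], [-0.104, 0.995, -0.003], [-0.001, -0.003, -1.0]]
wrist_force: [0.3, -6.7, 5.4]
opening: 0.156
finger_force: 5.0
```

Outer stop is held at ~6.5 N. Now I rock it back.

Request:
drive_tool(moves=[[[10, 0, -1, 0, 0], [10, 0, -1, 0, 0], [10, 0, -1, 0, 0], [10, 0, -0.5, 0, 0], [10, 0, 0, 0, 0]]])

```text
time: 8.82
tcp_pos: [0.4269, 0.2105, 0.17]
eef_rot: [[-0.995, -0.103, 0.001], [-0.103, 0.995, 0.001], [-0.001, 0.001, -1.0]]
wrist_force: [-0.4, 0.9, 5.9]
opening: 0.157
finger_force: 5.0
```

Request:
drive_tool(moves=[[[10, 0, -0.5, 0, 0], [10, 0, -0.5, 0, 0], [10, 0, 0, 0, 0]]])

```text
time: 9.2
tcp_pos: [0.427, 0.2095, 0.17]
eef_rot: [[-0.995, -0.103, 0.001], [-0.103, 0.995, 0.001], [-0.001, 0.0, -1.0]]
wrist_force: [-0.0, -0.0, 6.0]
opening: 0.157
finger_force: 5.0
```

Request:
drive_tool(moves=[[[10, 0, -0.5, 0, 0], [10, 0, 0, 0, 0]]])

```text
time: 9.45
tcp_pos: [0.4271, 0.2089, 0.1699]
eef_rot: [[-0.995, -0.103, 0.001], [-0.103, 0.995, 0.0], [-0.001, 0.0, -1.0]]
wrist_force: [0.3, 0.9, 5.5]
opening: 0.159
finger_force: 5.0
```

Request:
drive_tool(moves=[[[10, 0, -0.5, 0, 0], [10, 0, 0, 0, 0]]])

```text
time: 9.7
tcp_pos: [0.4271, 0.2088, 0.1699]
eef_rot: [[-0.995, -0.103, 0.001], [-0.103, 0.995, 0.001], [-0.001, 0.001, -1.0]]
wrist_force: [0.0, 2.0, 5.1]
opening: 0.158
finger_force: 5.0
```

Request:
drive_tool(moves=[[[10, 0, -0.5, 0, 0], [10, 0, -0.3, 0, 0], [10, 0, 0, 0, 0]]])

```text
time: 10.07
tcp_pos: [0.4271, 0.2086, 0.1699]
eef_rot: [[-0.995, -0.102, 0.001], [-0.102, 0.995, 0.002], [-0.001, 0.002, -1.0]]
wrist_force: [-0.8, 4.8, 5.9]
opening: 0.157
finger_force: 5.0
```

Request:
drive_tool(moves=[[[10, 0, -0.4, 0, 0], [10, 0, 0, 0, 0], [10, 0, 0, 0, 0]]])

```text
time: 10.45
tcp_pos: [0.4271, 0.2085, 0.1699]
eef_rot: [[-0.995, -0.102, 0.001], [-0.102, 0.995, 0.003], [-0.001, 0.003, -1.0]]
wrist_force: [-1.6, 4.9, 4.9]
opening: 0.155
finger_force: 5.0
```

Inner stop is at ≈0.2089, so the play is ≈2.6–2.7 mm at the grip. That gives ≈0.8 rad to touch, and I aim for ≈0.95 rad. Releasing and moving over the screw.

Request:
drive_tool(moves=[[[10, 0, 0.8, 0, 0], [18, 0, 0, 0, 0], [30, 0, 0, 0, 0], [40, 0, 0, 0, 0], [40, 0, 0, -40, 0], [40, 0, 0, -45, 0], [40, 0, -37, 0, 0], [40, 0, -37, 0, 0]]])

```text
time: 11.45
tcp_pos: [0.4345, 0.1335, 0.2551]
eef_rot: [[-0.995, -0.105, 0.002], [-0.105, 0.995, -0.0], [-0.002, -0.0, -1.0]]
wrist_force: [0.2, -0.9, -0.0]
opening: 0.457
finger_force: 0.0
```

Request:
drive_tool(moves=[[[40, 0, 0, 0, 0], [40, 0, 0, 0, 0]]])

```text
time: 11.7
tcp_pos: [0.4341, 0.1344, 0.2543]
eef_rot: [[-0.995, -0.102, -0.001], [-0.102, 0.995, 0.0], [0.001, 0.001, -1.0]]
wrist_force: [0.5, 0.8, -0.3]
opening: 0.465
finger_force: 0.0
```

```bash
python3 - <<'E'
from station import bot
import cv2,numpy as np
s=bot.snapshot("wrist"); np.savez("w3.npz",**s);T=bot.snapshot("top");np.savez("top3.npz",**T)
b=s["color"][100:300,190:450]
cv2.imwrite("pics/w3.png",cv2.resize(b,None,fx=3,fy=3,interpolation=cv2.INTER_CUBIC))
st=bot.read_state();print(np.round(st["tcp_pos"],4),np.round(st["eef_rot"],3).tolist(),st["wrist_force"],st["wrist_torque"],st["joint_positions"])
E
```

```text
[0.4341 0.1349 0.2544] [[-0.995, -0.104, -0.001], [-0.104, 0.995, 0.0], [0.001, 0.0, -1.0]] [-0.38201201 -0.45906891 -0.20689722] [ 0.08071559 -0.09372201 -0.01185673] [ 5.44363395e-02  2.53753388e-01  1.80204541e+00  3.36669559e-04
  1.08633262e+00 -1.62053572e+00]
```

View pics/w3.png

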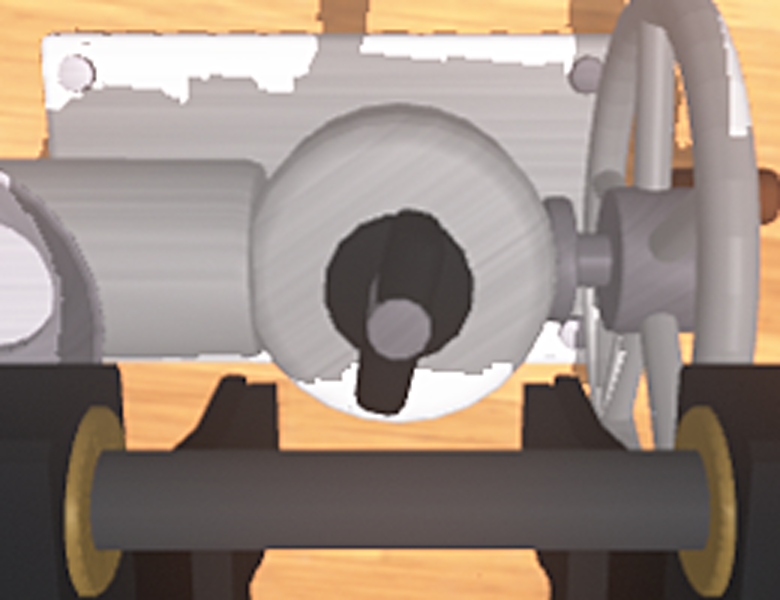

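The screw's bar runs from ~(407,214) to ~(382,413) in the crop, with its cap at (399,328), close to midway between the fingers (275–525). I'll compute its angle and axis.

```bash
python3 - <<'E'
from h import *
W=np.load("w3.npz");c=lambda X,Y:((X+.5)/3-.5+190,(Y+.5)/3-.5+100)
for z in(.172,.176):
    a=onz(W,c(409,212),z);e=onz(W,c(381,412),z);print(z,a,e,(a+e)/2,np.linalg.norm(e-a),np.degrees(np.arctan2(*(e-a)[1::-1])))
print("cap",[onz(W,c(399,328),z) for z in(.176,.18,.184)],"disc",onz(W,c(399,287),.15),onz(W,c(399,287),.148))
print("sides",[onz(W,c(*p),.176)for p in((372,285),(357,405),(419,360),(405,411))])
print("drum",onz(W,c(402,262),.136))
E
```

```text
0.172 [0.41039072 0.13502038 0.172     ] [0.46116817 0.13331194 0.172     ] [0.43577945 0.13416616 0.172     ] 0.0508061836112341 -1.9270260078722268
0.176 [0.40969831 0.13490993 0.176     ] [0.45964808 0.13322934 0.176     ] [0.4346732  0.13406963 0.176     ] 0.0499780331611649 -1.9270260078722317
cap [array([0.43793165, 0.13544237, 0.176     ]), array([0.4367714, 0.1353231, 0.18     ]), array([0.43561116, 0.13520382, 0.184     ])] disc [0.43431479 0.13508132 0.15      ] [0.43481145 0.13513246 0.148     ]
sides [array([0.42802011, 0.12799707, 0.176     ]), array([0.45843357, 0.12722422, 0.176     ]), array([0.4454445 , 0.14106197, 0.176     ]), array([0.45879633, 0.13904172, 0.176     ])]
drum [0.43066014 0.13554213 0.136     ]
```

Request:
drive_tool(moves=[[[40, 0, 0, 40, 0.14], [40, 0, 0, 40, 0], [40, 0, 0, 21, 0], [40, 0, 0, 0, 0], [25, 0, 0, 0, 0], [18, 0, 0, 0, 0], [14, 0, 0, 0, 0], [10, 0, 0, 0, 0]]], grip_force=5)

```text
time: 12.8
tcp_pos: [0.4347, 0.1344, 0.1542]
eef_rot: [[-0.999, 0.037, 0.001], [0.037, 0.999, 0.001], [-0.001, 0.001, -1.0]]
wrist_force: [-0.4, 0.1, 3.0]
opening: 0.17
finger_force: 5.0
```

Request:
drive_tool(moves=[[[5, 0, 0, 0, 0], [5, 0, 0, 0, 0]]], grip_force=40)

```text
time: 13.05
tcp_pos: [0.4347, 0.1345, 0.1541]
eef_rot: [[-0.999, 0.037, 0.001], [0.038, 0.999, 0.001], [-0.001, 0.001, -1.0]]
wrist_force: [-1.1, 1.2, 5.1]
opening: 0.163
finger_force: 39.7
```

```bash
cat > st.py <<'E'
from station import bot
import numpy as np
s=bot.read_state();R=np.array(s["eef_rot"])
print(round(s["time"],2),np.round(s["tcp_pos"],4),"xang",round(np.arctan2(-R[1,0],-R[0,0]),4),"F",np.round(s["wrist_force"],1),"M",np.round(s["wrist_torque"],3),"open",round(s["opening"]*87,1),s["finger_force"])
E
python3 st.py
```

```text
13.05 [0.4347 0.1345 0.1541] xang -0.0375 F [-1.1  1.2  5.1] M [ 0.387 -0.008 -0.064] open 14.2 39.710927992273355
```

Request:
drive_tool(moves=[[[5, 0, 0, 0, 0.04], [5, 0, 0, 0, 0]]])

```text
time: 13.3
tcp_pos: [0.4347, 0.1345, 0.1541]
eef_rot: [[-0.997, 0.077, 0.001], [0.077, 0.997, 0.0], [-0.001, 0.001, -1.0]]
wrist_force: [-1.4, 1.7, 5.7]
opening: 0.163
finger_force: 39.8
```

```bash
python3 st.py
```

```text
13.3 [0.4347 0.1345 0.1541] xang -0.0767 F [-1.4  1.7  5.7] M [0.409 0.003 0.078] open 14.2 39.80179517680426
```

Request:
drive_tool(moves=[[[5, 0, 0, 0, 0.04], [5, 0, 0, 0, 0]]])

```text
time: 13.55
tcp_pos: [0.4347, 0.1345, 0.1542]
eef_rot: [[-0.993, 0.116, 0.001], [0.116, 0.993, 0.001], [-0.001, 0.001, -1.0]]
wrist_force: [-0.4, 2.8, 5.1]
opening: 0.166
finger_force: 39.8
```

```bash
python3 st.py
```

```text
13.55 [0.4347 0.1345 0.1542] xang -0.1167 F [-0.4  2.8  5.1] M [ 0.401 -0.004  0.096] open 14.5 39.7989401668201
```

Request:
drive_tool(moves=[[[5, 0, 0, 0, 0.06], [5, 0, 0, 0, 0]]])

```text
time: 13.8
tcp_pos: [0.4348, 0.1346, 0.1542]
eef_rot: [[-0.984, 0.176, 0.001], [0.176, 0.984, 0.001], [-0.001, 0.001, -1.0]]
wrist_force: [-0.5, 2.0, 6.1]
opening: 0.16
finger_force: 39.8
```

```bash
python3 st.py
```

```text
13.8 [0.4348 0.1346 0.1542] xang -0.177 F [-0.5  2.   6.1] M [ 0.448 -0.009  0.022] open 13.9 39.81692263427249
```

Request:
drive_tool(moves=[[[5, 0, 0, 0, 0.1], [5, 0, 0, 0, 0.1], [5, 0, 0, 0, 0.1], [5, 0, 0, 0, 0.1], [5, 0, 0, 0, 0.1], [5, 0, 0, 0, 0.1]]])

```text
time: 14.55
tcp_pos: [0.4351, 0.1351, 0.1542]
eef_rot: [[-0.711, 0.703, 0.002], [0.703, 0.711, 0.002], [-0.0, 0.003, -1.0]]
wrist_force: [0.5, 3.6, 5.5]
opening: 0.163
finger_force: 39.8
```

```bash
python3 st.py
```

```text
14.55 [0.4351 0.1351 0.1542] xang -0.7801 F [0.5 3.6 5.5] M [ 0.8   -0.144  0.165] open 14.2 39.8298779605409
```

Request:
drive_tool(moves=[[[5, 0, 0, 0, 0.05], [5, 0, 0, 0, 0]]])

```text
time: 14.8
tcp_pos: [0.4352, 0.1352, 0.1542]
eef_rot: [[-0.677, 0.736, 0.002], [0.736, 0.677, 0.002], [-0.0, 0.003, -1.0]]
wrist_force: [0.1, 5.4, 4.5]
opening: 0.158
finger_force: 39.9
```

```bash
python3 st.py
```

```text
14.8 [0.4352 0.1352 0.1542] xang -0.8269 F [0.1 5.4 4.5] M [ 0.885 -0.133  0.039] open 13.8 39.86920653461084
```

Request:
drive_tool(moves=[[[5, 0, 0, 0, 0.05], [5, 0, 0, 0, 0]]])

```text
time: 15.05
tcp_pos: [0.4352, 0.1352, 0.1541]
eef_rot: [[-0.64, 0.769, 0.002], [0.769, 0.64, 0.002], [0.0, 0.003, -1.0]]
wrist_force: [0.2, 4.8, 5.2]
opening: 0.162
finger_force: 39.9
```

```bash
python3 st.py; python3 -c "
from station import bot;import numpy as np
np.savez('top4.npz',**bot.snapshot('top'))"
```

```text
15.05 [0.4352 0.1352 0.1541] xang -0.8769 F [0.2 4.8 5.2] M [ 0.895 -0.146  0.072] open 14.1 39.85700412747747
```

Request:
drive_tool(moves=[[[5, 0, 0, 0, 0.06], [5, 0, 0, 0, 0.06], [5, 0, 0, 0, 0], [5, 0, 0, 0, 0]]])

```text
time: 15.6
tcp_pos: [0.4353, 0.1353, 0.1542]
eef_rot: [[-0.543, 0.84, 0.003], [0.84, 0.543, 0.002], [0.0, 0.003, -1.0]]
wrist_force: [0.4, 5.7, 5.7]
opening: 0.164
finger_force: 39.9
```

```bash
python3 st.py
```

```text
15.6 [0.4353 0.1353 0.1542] xang -0.9966 F [0.4 5.7 5.7] M [ 0.959 -0.172  0.113] open 14.3 39.88678499621642
```

Turned ≈0.94 rad. I'll release, return to the rim and feel whether any play is left.

Request:
drive_tool(moves=[[[18, 0, 0, 0, 0], [30, 0, 0, 0, 0], [40, 0, 0, 0, 0], [40, 0, 0, -50, 0], [40, 0, 0, -35, -0.18], [40, 0, 0, 0, -0.18], [40, 0, 0, 0, -0.18], [40, 0, 0, 0, -0.18]]], grip_force=5)

```text
time: 16.6
tcp_pos: [0.4338, 0.1339, 0.2384]
eef_rot: [[-0.964, 0.268, -0.001], [0.268, 0.964, -0.0], [0.001, -0.001, -1.0]]
wrist_force: [-0.8, 1.5, 0.1]
opening: 0.457
finger_force: 0.0
```

Request:
drive_tool(moves=[[[40, 0, 0, 0, -0.18], [40, 0, 0, 0, -0.18], [40, 0, 0, 0, -0.02], [40, 0, 0, 0, 0], [40, 0, 0, 0, 0]]])

```text
time: 17.23
tcp_pos: [0.4342, 0.1342, 0.2385]
eef_rot: [[-0.995, -0.102, -0.0], [-0.102, 0.995, -0.0], [0.0, -0.0, -1.0]]
wrist_force: [-0.3, -0.1, -0.3]
opening: 0.46
finger_force: 0.0
```

```bash
python3 st.py
```

```text
17.23 [0.4342 0.1342 0.2385] xang 0.1017 F [-0.3 -0.1 -0.3] M [ 0.094 -0.117  0.077] open 40.0 0.0
```

Request:
drive_tool(moves=[[[40, 0, 37.6, 0, 0], [40, 0, 37.6, 0, 0], [40, 0, 0, 0, 0], [40, 0, 0, 34, 0], [40, 0, 0, 34, 0], [40, 0, 0, 0, 0], [20, 0, 0, 0, 0], [15, 0, 0, 0, 0]]], grip_force=5)

```text
time: 18.23
tcp_pos: [0.4278, 0.209, 0.1719]
eef_rot: [[-0.995, -0.103, 0.003], [-0.103, 0.995, 0.001], [-0.003, 0.0, -1.0]]
wrist_force: [-0.9, -0.4, -0.4]
opening: 0.318
finger_force: 0.0
```

Request:
drive_tool(moves=[[[10, 0, 0, 0, 0], [10, 0, 0, 0, 0], [10, 0, 0, 0, 0]]])

```text
time: 18.6
tcp_pos: [0.4271, 0.2089, 0.1713]
eef_rot: [[-0.995, -0.103, 0.002], [-0.103, 0.995, -0.0], [-0.002, -0.0, -1.0]]
wrist_force: [-0.8, -1.4, 5.6]
opening: 0.158
finger_force: 5.0
```

```bash
python3 st.py
```

```text
18.6 [0.4271 0.2089 0.1713] xang 0.1035 F [-0.8 -1.4  5.6] M [-0.274 -0.135 -0.026] open 13.7 5.000005150213838
```

Request:
drive_tool(moves=[[[10, 0, 0.5, 0, 0], [10, 0, 0, 0, 0], [10, 0, 0, 0, 0]]])

```text
time: 18.98
tcp_pos: [0.4271, 0.209, 0.1713]
eef_rot: [[-0.995, -0.104, 0.001], [-0.104, 0.995, -0.001], [-0.001, -0.001, -1.0]]
wrist_force: [0.5, -3.4, 6.1]
opening: 0.156
finger_force: 5.0
```

```bash
python3 st.py
```

```text
18.98 [0.4271 0.209  0.1713] xang 0.1039 F [ 0.5 -3.4  6.1] M [-0.478 -0.135  0.02 ] open 13.6 5.000159237533808
```

Request:
drive_tool(moves=[[[10, 0, 1.0, 0, 0], [10, 0, 0, 0, 0], [10, 0, 0, 0, 0]]])

```text
time: 19.35
tcp_pos: [0.4271, 0.2092, 0.1713]
eef_rot: [[-0.995, -0.104, 0.001], [-0.104, 0.995, -0.003], [-0.001, -0.003, -1.0]]
wrist_force: [0.4, -6.5, 6.0]
opening: 0.16
finger_force: 5.0
```

```bash
python3 st.py
```

```text
19.35 [0.4271 0.2092 0.1713] xang 0.1046 F [ 0.4 -6.5  6. ] M [-0.965 -0.184  0.009] open 13.9 5.000345217995346
```

Request:
drive_tool(moves=[[[10, 0, -0.8, 0, 0], [10, 0, -1.0, 0, 0], [10, 0, 0, 0, 0], [10, 0, 0, 0, 0]]])

```text
time: 19.85
tcp_pos: [0.4271, 0.2088, 0.1713]
eef_rot: [[-0.995, -0.103, 0.001], [-0.103, 0.995, 0.0], [-0.001, 0.0, -1.0]]
wrist_force: [-0.1, -1.1, 5.8]
opening: 0.158
finger_force: 5.0
```

```bash
python3 st.py
```

```text
19.85 [0.4271 0.2088 0.1713] xang 0.1032 F [-0.1 -1.1  5.8] M [-0.087 -0.019 -0.019] open 13.7 5.000089472159743
```

Request:
drive_tool(moves=[[[10, 0, -1.0, 0, 0], [10, 0, 0, 0, 0], [10, 0, 0, 0, 0]]])

```text
time: 20.23
tcp_pos: [0.4272, 0.2086, 0.1713]
eef_rot: [[-0.995, -0.102, 0.001], [-0.102, 0.995, 0.002], [-0.002, 0.002, -1.0]]
wrist_force: [-1.7, 2.7, 6.1]
opening: 0.157
finger_force: 5.0
```

```bash
python3 st.py
```

```text
20.23 [0.4272 0.2086 0.1713] xang 0.1026 F [-1.7  2.7  6.1] M [ 0.49   0.022 -0.   ] open 13.7 4.999993331730366
```

There's no free play left: the rim stays within tenths of a mm under ±several N, slightly inside its old seated position. I'll release and retreat.

Request:
drive_tool(moves=[[[10, 0, 0.8, 0, 0], [18, 0, 0, 0, 0], [30, 0, 0, 0, 0], [40, 0, 0, 0, 0], [40, 0, 0, -40, 0], [40, 0, 0, -50, 0], [40, 0, 0, -40, 0], [40, 0, 0, 0, 0]]])

```text
time: 21.22
tcp_pos: [0.4287, 0.2091, 0.3036]
eef_rot: [[-0.995, -0.103, 0.008], [-0.103, 0.995, 0.002], [-0.008, 0.001, -1.0]]
wrist_force: [0.2, -0.2, -0.7]
opening: 0.457
finger_force: 0.0
```

Request:
drive_tool(moves=[[[40, 0, 0, 0, 0], [40, 0, 0, 0, 0], [40, 0, 0, 0, 0], [40, 0, 0, 0, 0], [40, 0, 0, 0, 0], [40, 0, 0, 0, 0]]])

```text
time: 21.98
tcp_pos: [0.4267, 0.2086, 0.3005]
eef_rot: [[-0.995, -0.103, -0.0], [-0.103, 0.995, 0.0], [0.0, 0.0, -1.0]]
wrist_force: [-0.6, 0.2, -0.0]
opening: 0.459
finger_force: 0.0
```

```bash
python3 st.py; python3 - <<'E'
from station import bot
import cv2
s=bot.snapshot("scene")["color"][130:300,300:460]
cv2.imwrite("pics/end.png",cv2.resize(s,None,fx=3,fy=3,interpolation=cv2.INTER_CUBIC))
E
```

```text
21.98 [0.4267 0.2086 0.3005] xang 0.1032 F [-0.6  0.2 -0. ] M [ 0.069 -0.155 -0.036] open 40.0 0.0
```

View pics/end.png

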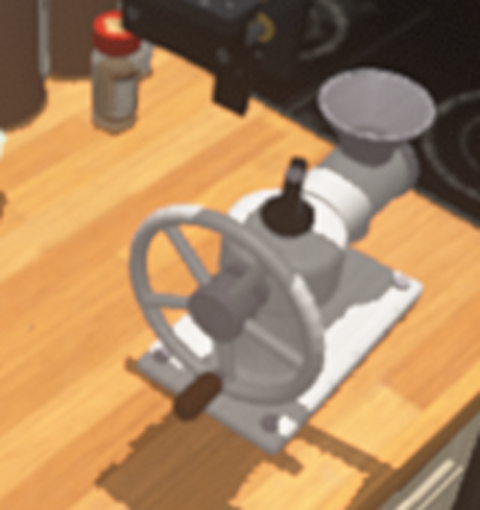

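The picture shows the wheel upright, the screw turned (bar at ~(295,190)), the hand clear and the spice jar in place. Handing in.

```bash
python3 -c "
from station import bot
print(bot.job_done())"
```

```text
the job is handed in; nothing more can be done
None
```

I rocked the flywheel out and back (about 2.6 mm of play) and turned the thumbscrew about 0.94 rad clockwise. A second rock found no play left. The wheel and screw are free of the hand and the job is handed in; the screw's pad force could not be measured directly (estimated 3–17 N), and no verdict was shown.

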